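Set the glue timer

TASK

The glue-up needs timing: carry the bench timer upright into its aluminium tray, sitting flat on the tray's floor. With it in the tray, turn its dial anticlockwise all the way to the end stop, then turn it clockwise exactly four clicks and let go. Leave the other things on the counter where they are.

Things in the scene. Friction and masses are not known exactly. Their poses are not given: they have to be found in the camera images.
- timer: loose bench timer, 0.45 kg: white box 58 (x) x 94 (y) x 44 (z) mm, upright on four small feet, the dial in the middle of its top. Origin: centre of the underside; z up, y along the box's length. Its flat sides are free to grip. Sounder slots on the top near the +y end. It may stand in the tray either way round. Loose, it would turn with the dial; the tray holds it to within 0.1 rad.
- tray: aluminium tray screwed to the counter, 72 (x) x 108 (y) mm outside. Inside 64 x 100 mm: the timer has 3 mm of play on each side. Floor 4 mm thick, rim 13 mm above the counter. Origin: centre of the underside, on the counter; z up, y along its length. A wall cupboard hangs beyond it, right of y = 0, its front 0.58 m ahead of the robot and its underside 0.48 m up.
- dial_grip (a point): point on the dial's axis, halfway up its grip bar, 56.5 mm above the timer's underside; turns with the dial: x along the bar to the pointer end (pointed nose, white line), y across, z up. The black bar is 36 mm long plus a 3 mm nose and 11 mm thick; its flats reach from 4.5 to 20.5 mm above the box's top, on a round skirt of 20 mm radius.
- dial (a joint): dial angle, rad: 0 at the anticlockwise end stop, growing clockwise seen from above. One click is 0.5236 (30 degrees); it snaps to each multiple, up to 10 clicks, pulled in once past halfway; turning takes about 0.06 N m. At 0 the pointer lies along the timer's +x, at the long printed mark; each click has a mark. Starts at 2 to 5 clicks.
- cotton_reel: wooden reel of thread, 35 mm across, 42 high; a bystander to leave in place. Origin: centre of its underside.
- pin_tin: round tin, 62 mm across, 24 high; a bystander to leave in place. Origin: centre of its underside.
- mug: cream mug, 82 mm across, 118 over the handle, 100 high; a bystander to leave in place. Origin: centre of its underside.
- sanding_block: cork sanding block 60 x 105 x 33 mm; a bystander to leave in place. Origin: centre of its underside.
- glue_bottle: glue squeeze bottle, 62 mm across, 171 high; a bystander to leave in place. Origin: centre of its underside.
- offcut: pine offcut 35 x 72 x 28 mm; a bystander to leave in place. Origin: centre of its underside.
- c_clamp: small G-clamp lying on its side, 144 x 98 x 20 mm; a bystander to leave in place. Origin: centre of its underside.

How it is judged:
By the outcome, as a careful person would: the job done as asked, in the order asked, and still so for the second after the job is handed in, with the robot touching nothing.
It also fails if it takes over 72 s, if anything falls off the work surface, if the arm or the gripper's body presses on something with over 40 N, if the wrist force passes 120 N, or if a joint passes its speed limit or range.

ROBOT

A 6-joint arm with a two-finger parallel gripper is mounted at the origin on a cart in front of the work surface, level with it; the furniture and walls round the work are solid. World frame = base frame: x ahead of the robot, y to its left, z up, the work surface at z = 0. Lengths are in m, angles in rad, forces in N, time in s.
With the tool pointing down it reaches from about 0.4 to 0.925 m from the base axis. Payload 12.5 kg.
Tool frame: the origin (TCP) lies on the centre line of the jaws, within the pads' length; the fingertips stand 8 mm ahead of it and the grasp point (between the pads) lies 11 mm behind it; z points along the fingers, y is the line along which they close (so a half turn about z gives the same grasp; the last joint's range is limited). The gripper opens to 95 mm and grips with 3 to 60 N. Pads are 20 mm wide; open, the fingers measure 119 mm over their backs; the gripper's body (75 mm by 180 mm) begins 59 mm behind the grasp point.
Start: joints at [-1.338, 0.491, 1.559, -0, 1.092, -0.106], TCP at [0.208, -0.589, 0.223] pointing down, gripper open.
Joint ranges: [-3.1, 3.1], [-0.84, 2.19], [0.05, 2.79], [-1.13, 4.28], [0.06, 2.93], [-2.69, 2.69]. Speed limits (rad/s): [2.22, 2.22, 2.79, 3.14, 3.14, 3.14].

INTERFACE

Orientations are given as a unit quaternion [w, x, y, z].
In Python, from rig import r gives the robot as it stands.
- The arm moves only by the tool step_arm, never from a script. Its arguments are lists of equal length, an entry for each row: "delta_pos": the shift along the tool's x, y, z in cm, a list of three; "twist": the turn, a rotation vector about the tool's x, y, z in rad, a list of three; "fingers": the finger opening in cm, from 0 to 9.51. A call has 1 to 10 rows; each row is the pose to reach, as a shift and turn from the pose commanded when the call began, along the tool's axes at that moment; what a row does not reach only later rows make up. A row lasts 1/8 s, in which the tool goes at most 62.5 mm and 10.7 degrees, less where a joint would pass 70% of its speed; a pose out of reach is approached as far as the arm can. A call with a gripper value outside its range is refused whole. The fingers move at their own pace and stop on an object; "newtons" is the grip in N (left out, the last holds). Time passes only in rows, so rows that repeat a pose let the fingers close. It gives the time, the measured TCP pose, the force, the opening and the grip force at its end, in the units of the state.
- r.get_state(): the state, without advancing time (a new reading comes with each control period).
- r.capture(name): name is "scene" or "top" or "wrist"; returns a dict with "pixels" (480x640x3 uint8, red, green, blue), "camera_matrix" (3x3 intrinsics, pixels), "eye" and "rotation" of the camera in the world. Camera axes: x right, y down, z forward; pixel columns grow to the right and rows downward; lengths in m; the calibration is good to about 2 mm. The wrist camera is an equidistant fisheye: a pixel r from the principal point sees the ray r / f radians off the axis. A picture is of the moment at which its call begins. There is no depth.
- r.finish_job(): hands the job in; it is judged then, once.
The state is a dict: "time_s": time; "joint_positions": joint angles; "qvel": joint speeds; "effort": joint torques, N m; "tcp_pos": TCP position; "eef_rot": TCP orientation; "force": force on the tool from outside, world axes, zero at the start; "moment": the same for the moment, N m; "width": finger opening in m; "finger_force": force on a finger pad.
Only numpy, scipy, OpenCV 4.12 (cv2) and the standard library are available. Lean on these libraries where they do the work, as an engineer would, in place of code of your own. Each camera call takes 0.05 s, during which the arm holds its last target. There are 200 camera calls.

## Working session

There is one attempt and no reset: what is moved stays moved. The work goes in short steps, Python scripts to look and compute and a tool call to move; the robot and the scene stay as the last step left them, time stands still between calls to the robot, and variables do not carry over. Pictures are saved under pics/ and viewed, at most 10 in all, crops included, and the job is handed in when it is done.

Besides the shell and the picture viewer there is one more tool, called after ">>>" as a command line: name --argument value ..., lists and objects as JSON in quotes. step_arm: Moves the arm, as the interface text tells. Its arguments: {"type":"object","properties":{"delta_pos":{"type":"array","items":{"type":"array","items":{"type":"number"}}},"twist":{"type":"array","items":{"type":"array","items":{"type":"number"}}},"fingers":{"type":"array","items":{"type":"number"}},"newtons":{"type":"number"}},"required":["delta_pos","twist","fingers"]}

```bash
mkdir -p pics; ls; cat > h.py <<'E'
import numpy as np, cv2, pickle
from rig import r
def cap(n,tag):
    c=r.capture(n); pickle.dump(c,open(f'pics/{tag}.pkl','wb')); cv2.imwrite(f'pics/{tag}.png',c['pixels'][:,:,::-1]); return c
def load(tag): return pickle.load(open(f'pics/{tag}.pkl','rb'))
def ray(c,u,v,fish=False):
    K=np.array(c['camera_matrix']); x=(u-K[0,2])/K[0,0]; y=(v-K[1,2])/K[1,1]
    if fish:
        t=np.hypot(x,y); d=np.array([np.sin(t)*x/max(t,1e-9),np.sin(t)*y/max(t,1e-9),np.cos(t)])
    else: d=np.array([x,y,1.])
    return np.array(c['rotation'])@d
def atz(c,u,v,z,fish=False):
    d=ray(c,u,v,fish); e=np.array(c['eye']); return e+d*(z-e[2])/d[2]
def proj(c,p,fish=False):
    q=np.array(c['rotation']).T@(np.array(p)-np.array(c['eye'])); K=np.array(c['camera_matrix'])
    if fish:
        t=np.arctan2(np.hypot(q[0],q[1]),q[2]); s=t/np.hypot(q[0],q[1]); x,y=q[0]*s,q[1]*s
    else: x,y=q[0]/q[2],q[1]/q[2]
    return np.array([K[0,0]*x+K[0,2],K[1,1]*y+K[1,2]])
E
python3 - <<'E'
from h import *
for n in('top','scene'):
    c=cap(n,n+'0'); print(n,c['camera_matrix'],c['eye'],c['rotation'],np.array(c['rotation']).shape)
print(r.get_state())
E
```

```text
pics
top [[491.74702794   0.         324.11600389]
 [  0.         491.74702794 243.90773004]
 [  0.           0.           1.        ]] [0.34745072 0.02479553 1.41517513] [ 0.04855277 -0.69933135  0.71102583 -0.05495963] (4,)
scene [[585.97773096   0.         320.75751995]
 [  0.         585.97773096 234.72206631]
 [  0.           0.           1.        ]] [-0.48869806 -0.79647703  0.85769371] [-0.44635342  0.78036314 -0.38129299  0.21544754] (4,)
{'time_s': 0.1, 'joint_positions': array([-1.33762195e+00,  4.91476120e-01,  1.55938748e+00, -2.86039724e-05,
        1.09172173e+00, -1.05607355e-01]), 'qvel': array([-7.53402600e-04, -1.67581968e-03, -1.10492347e-03,  4.59824709e-05,
       -7.95453137e-04, -1.78379798e-04]), 'effort': array([ 3.38317732e-03, -6.13628411e+01, -2.58608168e+01,  6.93913526e-02,
        4.70608834e-02, -5.88227545e-05]), 'tcp_pos': array([ 0.20767262, -0.58926261,  0.22213493]), 'eef_rot': array([-4.94521219e-04,  9.85686405e-01,  1.68588450e-01, -4.42996216e-05]), 'force': array([-0.56219271,  0.38668111,  0.77016901]), 'moment': array([-0.01803743,  0.01789348,  0.01756636]), 'finger_force': 0.0, 'width': 0.09502110047772219}
```

View pics/top0.png

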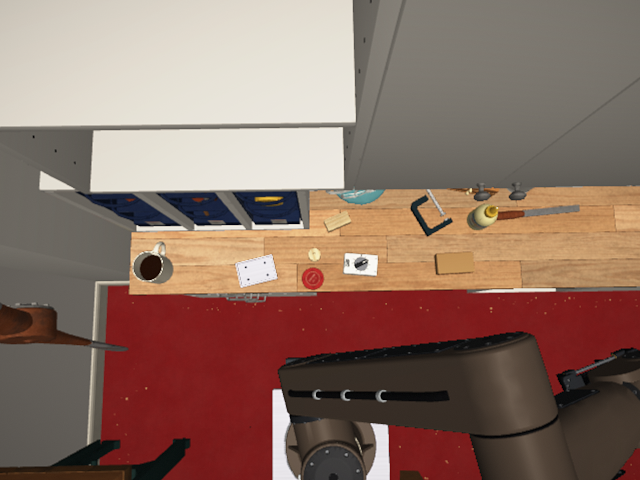

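View pics/scene0.png

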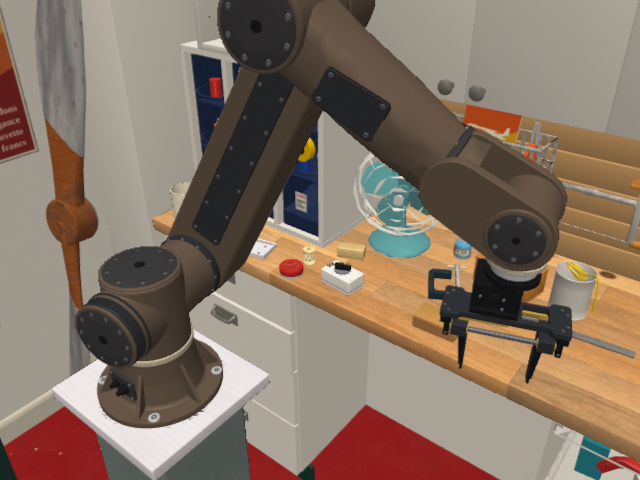

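The top picture shows the timer at about (361,264), the tray (pale, four screws) at (256,271), the reel at (314,254), and the tin at (313,278). Next I'll enlarge that area.

```bash
sed -i '1a from scipy.spatial.transform import Rotation as R\ndef qm(q): return R.from_quat(np.roll(q,-1)).as_matrix()' h.py
sed -i "s/np.array(c\['rotation'\])/qm(c['rotation'])/g" h.py
python3 - <<'E'
from h import *
c=load('top0'); p=c['pixels'][234:304,220:390,::-1]
cv2.imwrite('pics/crop1.png',cv2.resize(p,None,fx=4.7,fy=4.7,interpolation=cv2.INTER_CUBIC))
for n,u,v,z in (('timer',361,264,.045),('tray',256,271,.013),('reel',314,254,.04),('tin',313,278,.024),('mug',150,265,.1),('shelf',300,225,0.),('front edge',313,293,0)): print(n,atz(c,u,v,z))
E
```

```text
timer [ 0.49101118 -0.09173719  0.045     ]
tray [0.47918172 0.20613818 0.013     ]
reel [0.52200336 0.03954814 0.04      ]
tin [0.45562989 0.04351824 0.024     ]
mug [0.49179248 0.47858276 0.1       ]
shelf [0.61320823 0.07970138 0.        ]
front edge [0.41447871 0.04443735 0.        ]
```

View pics/crop1.png

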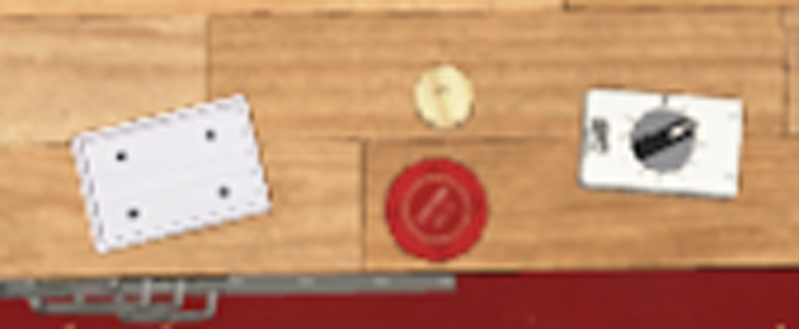

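The crop shows the timer with its slots to the left, so timer +y is about world +y and +x about world +x. The pointer is at about 2 clicks. I can read the corners of both boxes from it.

```bash
cat >> h.py <<'E'
def rect(c,pts,z,fish=False):
    P=np.array([atz(c,*p,z,fish)[:2] for p in pts]); ctr=P.mean(0)
    # order: front-left(+x,+y), (+x,-y), (-x,-y), (-x,+y)
    yv=(P[0]-P[1])+(P[3]-P[2]); yaw=np.arctan2(-yv[0],yv[1])
    print('ctr',ctr.round(4),'yaw',yaw.round(3),'sides',[np.linalg.norm(P[i]-P[i-1]).round(4) for i in range(4)]); return ctr,yaw
def tool():
    s=r.get_state(); M=qm(s['eef_rot']); return s,M
def togo(p,psi):  # delta in tool cm & twist about z, tool down with tool x at world yaw psi
    s,M=tool(); d=M.T@(np.array(p)-s['tcp_pos'])*100
    T=np.array([[np.cos(psi),np.sin(psi),0],[np.sin(psi),-np.cos(psi),0],[0,0,-1]])
    print('delta cm',d.round(2),'twist',R.from_matrix(M.T@T).as_rotvec().round(4),'t',s['time_s'],'q',np.round(s['joint_positions'],2))
E
python3 - <<'E'
from h import *
c=load('top0'); f=lambda L:[(220+(x+.5)/4.7-.5,234+(y+.5)/4.7-.5) for x,y in L]
t,ty=rect(c,f([(587,90),(743,98),(738,194),(580,183)]),.044)
rect(c,f([(73,140),(243,95),(270,210),(100,252)]),.013)
togo([*t,.15],np.pi/2+ty)
E
```

```text
ctr [ 0.4922 -0.0903] yaw -0.077 sides [np.float64(0.056), np.float64(0.0935), np.float64(0.0577), np.float64(0.0942)]
ctr [0.4802 0.2058] yaw 0.236 sides [np.float64(0.0704), np.float64(0.1067), np.float64(0.0724), np.float64(0.1055)]
delta cm [ 43.42 -37.59   7.25] twist [-8.000e-04 -6.000e-04 -1.155e+00] t 0.1 q [-1.34  0.49  1.56 -0.    1.09 -0.11]
```

>>> step_arm --delta_pos '[[4.5,-3.8,0],[9,-7.6,0],[13.5,-11.4,0],[18,-15.2,0],[22.5,-19,0],[27,-22.8,0],[31.5,-26.6,0],[36,-30.4,0],[40,-34.2,1],[43.4,-37.6,2]]' --twist '[[0,0,-0.12],[0,0,-0.24],[0,0,-0.36],[0,0,-0.48],[0,0,-0.6],[0,0,-0.72],[0,0,-0.84],[0,0,-0.96],[0,0,-1.08],[0,0,-1.155]]' --fingers '[9.5,9.5,9.5,9.5,9.5,9.5,9.5,9.5,9.5,9.5]' --newtons 25

```text
time_s: 1.35
tcp_pos: [0.4927, -0.0887, 0.2023]
eef_rot: [0.0, 0.733, 0.681, 0.0]
force: [0.6, -0.5, -0.9]
width: 0.0953
finger_force: 0.0
```

```bash
python3 - <<'E'
from h import *
c=cap('wrist','w1'); togo([.4922,-.0903,.026],np.pi/2-.077); print(c['camera_matrix'],c['eye'],[proj(c,[.4922,-.0903,.06],True)])
E
```

```text
delta cm [-0.55 -0.09 17.51] twist [-0.001  -0.0014  0.0082] t 1.4 q [-0.3   0.34  1.88  0.    0.92 -0.24]
[[371.64829954   0.         313.48732255]
 [  0.         371.64829954 239.86946445]
 [  0.           0.           1.        ]] [ 0.49738291 -0.02073577  0.36325821] [array([313.25818675, 232.35179098])]
```

View pics/w1.png

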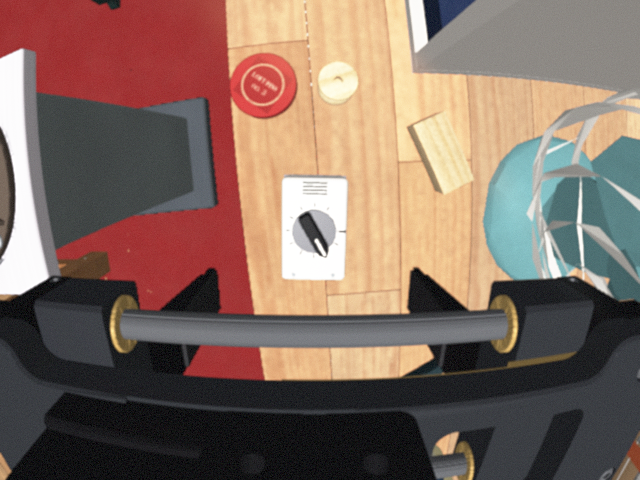

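The wrist view shows the timer's top with corners (284,177), (347,177), (345,279) and (283,279), and the pointer about 65° clockwise, so 2 clicks. A fan stands at right, with its cage at about (490,200).

```bash
python3 - <<'E'
from h import *
c=load('w1'); 
t,ty=rect(c,[(347,177),(345.5,279.5),(282.5,279.5),(283.5,177)],.044,True)
togo([*t,.026],np.pi/2+ty)
print('fan base',atz(c,484,200,.02,True)); T=load('top0')
for z in(0.03,.2,.3): print(z,atz(T,360,204,z), atz(T,310,190,z))
print(atz(T,307,228,0))
E
```

```text
ctr [ 0.4933 -0.0918] yaw -0.084 sides [np.float64(0.0546), np.float64(0.0932), np.float64(0.0577), np.float64(0.0932)]
delta cm [-0.69  0.03 17.51] twist [-0.001  -0.0014  0.0151] t 1.4 q [-0.3   0.34  1.88  0.    0.92 -0.24]
fan base [ 0.6643576  -0.07818207  0.02      ]
0.03 [ 0.66642174 -0.09501619  0.03      ] [0.7100774  0.04858554 0.03      ]
0.2 [ 0.62727501 -0.08031192  0.2       ] [0.66557289 0.04566583 0.2       ]
0.3 [ 0.60424753 -0.07166234  0.3       ] [0.63939377 0.04394836 0.3       ]
[0.60397511 0.05934425 0.        ]
```

>>> step_arm --delta_pos '[[0,0,3],[0,0,6],[0,0,6]]' --twist '[[0,0,0],[0,0,0],[0,0,0]]' --fingers '[9.5,9.5,9.5]'

```text
time_s: 1.78
tcp_pos: [0.4912, -0.0903, 0.1411]
eef_rot: [-0.002, 0.734, 0.679, -0.001]
force: [0.8, 0.1, 0.3]
width: 0.0954
finger_force: 0.0
```

```bash
python3 - <<'E'
from h import *
togo([.4928,-.0912,.027],np.pi/2-.08)
E
```

```text
delta cm [-0.09  0.21 11.41] twist [-0.0039 -0.0009  0.003 ] t 1.775 q [-0.31  0.43  1.95 -0.    0.77 -0.24]
```

>>> step_arm --delta_pos '[[-0.1,0.1,4],[-0.1,0.1,7],[-0.1,0.1,9.5],[-0.1,0.1,11],[-0.1,0.1,11.4],[-0.1,0.1,11.4],[-0.1,0.1,11.4],[-0.1,0.1,11.4],[-0.1,0.1,11.4],[-0.1,0.1,11.4]]' --twist '[[0,0,0],[0,0,0],[0,0,0],[0,0,0],[0,0,0],[0,0,0],[0,0,0],[0,0,0],[0,0,0],[0,0,0]]' --fingers '[9.5,9.5,9.5,9.5,9.5,6.5,5,4.5,4.5,4.5]' --newtons 25

```text
time_s: 3.02
tcp_pos: [0.493, -0.0917, 0.0289]
eef_rot: [0.0, 0.734, 0.679, 0.0]
force: [-0.9, -0.3, 5.2]
width: 0.058
finger_force: 25.0
```

```bash
python3 - <<'E'
from h import *
togo([.4928,-.0912,.027],np.pi/2-.08);s=r.get_state();print(s['tcp_pos'],s['width'],s['finger_force'],s['force'])
E
```

```text
delta cm [ 0.05 -0.03  0.19] twist [0.0002 0.0001 0.0027] t 3.025 q [-0.32  0.62  2.03 -0.    0.49 -0.24]
[ 0.49304184 -0.09171493  0.02888754] 0.058009535483228195 24.959197640419006 [-0.93928322 -0.27074824  5.18989699]
```

>>> step_arm --delta_pos '[[0,0,-2],[0,0,-5],[0,0,-9],[0,0,-10],[0,0,-10]]' --twist '[[0,0,0],[0,0,0],[0,0,0],[0,0,0],[0,0,0]]' --fingers '[4.5,4.5,4.5,4.5,4.5]' --newtons 30

```text
time_s: 3.65
tcp_pos: [0.4928, -0.0916, 0.1282]
eef_rot: [0.0, 0.734, 0.679, -0.0]
force: [0.8, -0.3, -4.2]
width: 0.058
finger_force: 29.9
```

```bash
python3 - <<'E'
from h import *
s=r.get_state();print(s['tcp_pos'],s['width'],s['force'])
togo([.4802,.2058,.127],np.pi/2+.236)
E
```

```text
[ 0.49278669 -0.09163096  0.12816699] 0.05803841773224231 [ 0.8066738  -0.25096086 -4.19497777]
delta cm [29.56 -3.54  0.11] twist [-0.00e+00  1.00e-04 -3.13e-01] t 3.65 q [-0.32  0.45  1.96 -0.    0.73 -0.24]
```

Weight reads −4.2 N, so the timer is lifted. Carry it over to 5 cm short of the tray, for a view of the empty tray first.

>>> step_arm --delta_pos '[[3,-0.4,0],[7,-0.9,0],[11,-1.4,0],[15,-1.8,0],[19,-2.3,0],[22,-2.7,0],[23.5,-2.9,0],[23.5,-2.9,0],[23.5,-2.9,0]]' --twist '[[0,0,-0.04],[0,0,-0.09],[0,0,-0.14],[0,0,-0.19],[0,0,-0.24],[0,0,-0.29],[0,0,-0.313],[0,0,-0.313],[0,0,-0.313]]' --fingers '[4.5,4.5,4.5,4.5,4.5,4.5,4.5,4.5,4.5]'

```text
time_s: 4.78
tcp_pos: [0.4821, 0.1441, 0.1281]
eef_rot: [-0.0, 0.619, 0.785, -0.0]
force: [0.7, 1.2, -5.5]
width: 0.058
finger_force: 29.9
```

```bash
python3 - <<'E'
from h import *
c=cap('wrist','w2'); s=r.get_state();print(s['tcp_pos'])
togo([.4802,.2058,.127],np.pi/2+.236)
cv2.imwrite('pics/w2c.png',cv2.resize(c['pixels'][20:300,180:460,::-1],(590,590),interpolation=cv2.INTER_CUBIC))
E
```

```text
[0.48223715 0.14394962 0.12829339]
delta cm [6.06 1.24 0.13] twist [-0.0005  0.0002 -0.0014] t 4.825 q [ 0.16  0.45  1.96 -0.    0.74 -0.08]
```

View pics/w2c.png

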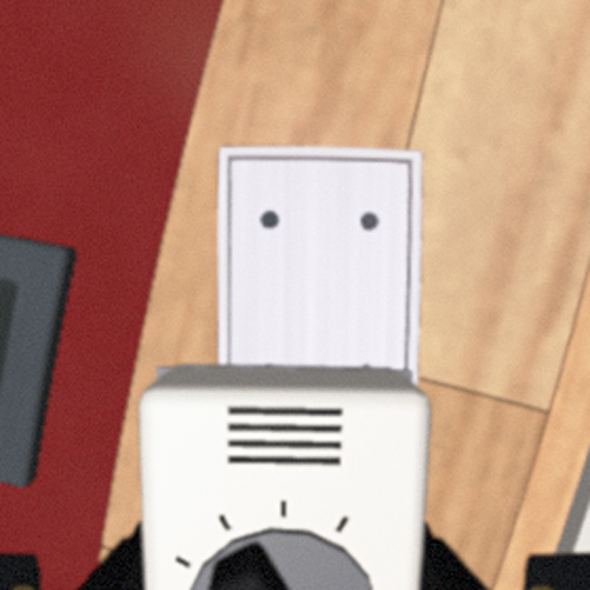

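The crop shows the tray's far rim corners at (219,148) and (421,152), with its sides running down to (219,365) and (417,385). The held timer's far top edge is at about y = 388.

```bash
python3 - <<'E'
from h import *
c=load('w2'); k=280/590; g=lambda x,y,z: atz(c,180+(x+.5)*k-.5,20+(y+.5)*k-.5,z,True)[:2]
A,B,C,D=g(219,148,.013),g(421,152,.013),g(219,365,.013),g(417,380,.013)
print(A,B,np.linalg.norm(A-B))
for n,d in(('far',B-A),('L',A-C),('Rr',B-D)): print(n,np.arctan2(d[1],d[0])-(0 if n=='far' else np.pi/2))
for yaw in (.226,.236):
    yv=np.array([-np.sin(yaw),np.cos(yaw)]); print('ctr',(A+B)/2-.054*yv)
a,b=g(143,388,.1415),g(429,391,.1415); print(a,b,np.linalg.norm(a-b),np.arctan2(*(b-a)[::-1]),(a+b)/2-.047*np.array([-np.sin(.236),np.cos(.236)]))
E
```

```text
[0.43432234 0.24790203] [0.50318079 0.26388531] 0.07068911875277205
far 0.22807895571868528
L 0.22994799956850986
Rr 0.2314341328333689
ctr [0.48085194 0.20326686]
ctr [0.4813776  0.20339049]
[0.44510445 0.18263281] [0.49874203 0.19492801] 0.05502873736743594 0.22533458307964507 [0.48291257 0.1430832 ]
```

```bash
python3 - <<'E'
from h import *
togo([.4802,.2047,.050],np.pi/2+.236)
E
```

```text
delta cm [5.96 1.22 7.83] twist [-0.0005  0.0002 -0.0014] t 4.825 q [ 0.16  0.45  1.96 -0.    0.74 -0.08]
```

>>> step_arm --delta_pos '[[2,0.4,0],[4.5,0.9,0],[6,1.2,0],[6,1.2,2.5],[6,1.2,5],[6,1.2,7],[6,1.2,7.8],[6,1.2,7.8],[6,1.2,7.8],[6,1.2,7.8]]' --twist '[[0,0,0],[0,0,0],[0,0,0],[0,0,0],[0,0,0],[0,0,0],[0,0,0],[0,0,0],[0,0,0],[0,0,0]]' --fingers '[4.5,4.5,4.5,4.5,4.5,4.5,4.5,4.5,4.5,4.5]'

```text
time_s: 6.08
tcp_pos: [0.4802, 0.2061, 0.0513]
eef_rot: [0.0, 0.619, 0.785, 0.0]
force: [-0.2, -0.8, -5.4]
width: 0.0577
finger_force: 29.9
```

```bash
python3 - <<'E'
from h import *
togo([.4802,.2047,.033],np.pi/2+.236); s=r.get_state(); print(s['force'],s['tcp_pos'])
c=cap('wrist','w3')
cv2.imwrite('pics/w3c.png',cv2.resize(c['pixels'][130:330,210:410,::-1],(600,600),interpolation=cv2.INTER_CUBIC))
E
```

```text
delta cm [-0.13 -0.03  1.83] twist [0.0012 0.0001 0.    ] t 6.075 q [ 0.28  0.6   1.97 -0.    0.58  0.04]
[-0.23983003 -0.80649061 -5.44918721] [0.48015963 0.20605064 0.05127674]
```

View pics/w3c.png

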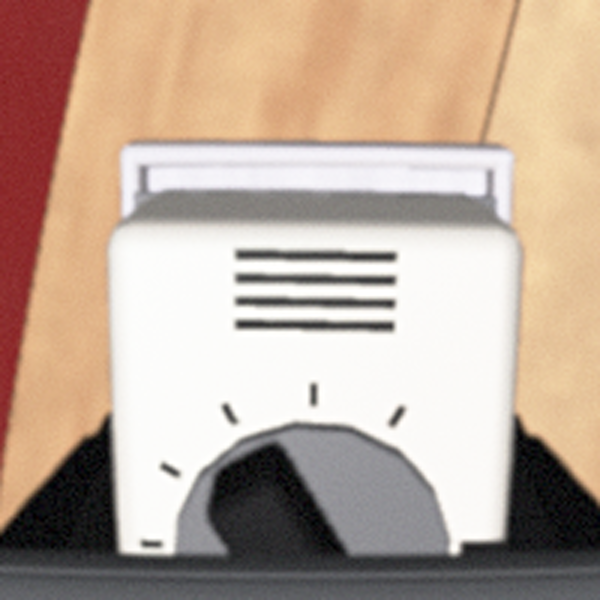

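The crop shows the tray's far outer corners at (123,143) and (514,148), and the timer's top side edges at x=110 and 520 near y=232. Its underside far edge is at y≈193.

```bash
python3 - <<'E'
from h import *
c=load('w3'); k=1/3; g=lambda x,y,z: atz(c,210+(x+.5)*k-.5,130+(y+.5)*k-.5,z,True)[:2]
s=.232; X=np.array([np.cos(s),np.sin(s)]); Y=np.array([-np.sin(s),np.cos(s)])
f=lambda P:(round(P@X*1e3,1),round(P@Y*1e3,1))
print('tray far L,R',f(g(122,143,.013)),f(g(515,148,.013)))
print('timer top L,R',f(g(109,240,.0664)),f(g(521,240,.0664)), 'far top y',f(g(315,222,.0664)),'far bottom',f(g(315,192,.0224)))
print('edges lower',f(g(118,520,.0664)),f(g(508,520,.0664)))
print('inner far',f(g(315,166,.013)))
E
```

```text
tray far L,R (np.float64(480.0), np.float64(142.9)) (np.float64(550.9), np.float64(142.4))
timer top L,R (np.float64(487.0), np.float64(134.1)) (np.float64(542.2), np.float64(134.3)) far top y (np.float64(514.6), np.float64(136.5)) far bottom (np.float64(514.8), np.float64(135.1))
edges lower (np.float64(486.5), np.float64(93.5)) (np.float64(542.6), np.float64(93.7))
inner far (np.float64(514.8), np.float64(138.6))
```

>>> step_arm --delta_pos '[[0,0.06,0.5],[0,0.06,1.0],[0,0.06,1.4],[0,0.06,1.65],[0,0.06,1.75],[0,0.06,1.75]]' --twist '[[0,0,0],[0,0,0],[0,0,0],[0,0,0],[0,0,0],[0,0,0]]' --fingers '[4.5,4.5,4.5,4.5,4.5,4.5]'

```text
time_s: 6.88
tcp_pos: [0.4804, 0.2061, 0.0331]
eef_rot: [0.0, 0.619, 0.785, -0.0]
force: [0.4, 0.0, -4.8]
width: 0.0578
finger_force: 29.9
```

>>> step_arm --delta_pos '[[0,0,0.1],[0,0,0.15],[0,0,0.15]]' --twist '[[0,0,0],[0,0,0],[0,0,0]]' --fingers '[4.5,4.5,4.5]'

```text
time_s: 7.25
tcp_pos: [0.4805, 0.2062, 0.0328]
eef_rot: [0.0, 0.619, 0.785, 0.0]
force: [-3.7, -1.3, 12.9]
width: 0.0577
finger_force: 29.9
```

>>> step_arm --delta_pos '[[0,0,0],[0,0,0],[0,0,0],[0,0,-2],[0,0,-6],[0,0,-10],[0,0,-10],[0,0,-10]]' --twist '[[0,0,0],[0,0,0],[0,0,0],[0,0,0],[0,0,0],[0,0,0],[0,0,0],[0,0,0]]' --fingers '[6.5,8,8,8,8,8,8,8]'

```text
time_s: 8.25
tcp_pos: [0.4801, 0.206, 0.1311]
eef_rot: [-0.0, 0.619, 0.785, -0.0]
force: [-0.3, -0.7, -1.0]
width: 0.0803
finger_force: 0.0
```

```bash
python3 - <<'E'
from h import *
c=cap('wrist','w4'); s=r.get_state(); print(s['tcp_pos'],s['width'],s['force'])
cv2.imwrite('pics/w4c.png',cv2.resize(c['pixels'][140:300,214:414,::-1],(750,600),interpolation=cv2.INTER_CUBIC))
E
```

```text
[0.47996039 0.20598095 0.1306782 ] 0.07974778366761326 [-0.26782522 -0.80923681 -0.5450385 ]
```

View pics/w4c.png

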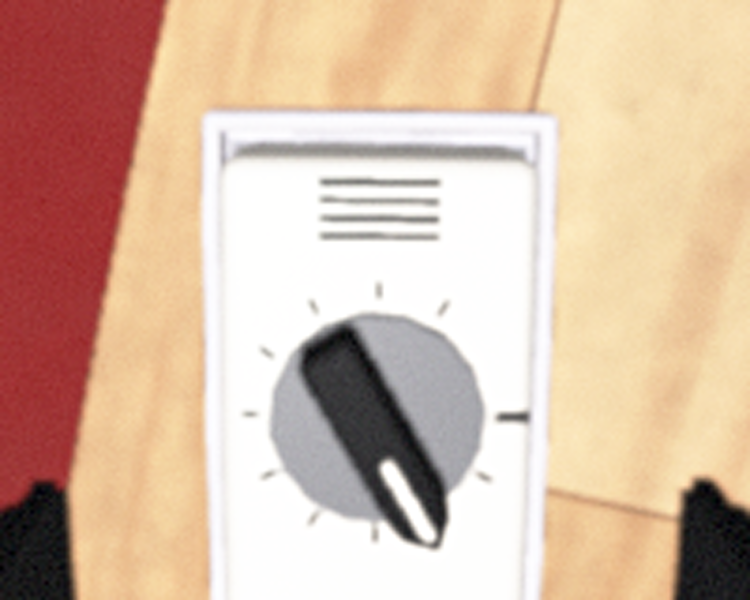

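The timer is seated inside the tray. The pointer line runs (388,465) to (430,545), 60° clockwise of the long mark (512,417), so 2 clicks. The bar's butt middle is at (328,345) and its nose at (435,547).

```bash
python3 - <<'E'
from h import *
c=load('w4'); k=1/3.75; g=lambda x,y,z: atz(c,214+(x+.5)*k-.5,140+(y+.5)*k-.5,z,True)[:2]
b,n=g(328,345,.0685),g(436,547,.0685); d=n-b; print('bar',np.linalg.norm(d),np.arctan2(d[1],d[0]),'ctr',b+d*18/39)
print('skirt',[g(*p,.0525) for p in((270,417),(485,417),(378,313),(378,520))],'ctr',sum(g(*p,.0525) for p in((270,417),(485,417),(378,313),(378,520)))/4)
L,Rr=g(201,115,.013),g(556,117,.013);print('tray',np.arctan2(*(Rr-L)[::-1]))
ctr=[*(b+d*18/39)]; psi=np.arctan2(d[1],d[0])+np.pi
togo([.4803,.2058,.10],psi)
E
```

```text
bar 0.03992364164075677 -0.8605554663785472 ctr [0.48036061 0.20695097]
skirt [array([0.46155567, 0.2019498 ]), array([0.49896023, 0.2109692 ]), array([0.47588652, 0.2249065 ]), array([0.48493898, 0.18747603])] ctr [0.48033535 0.20632538]
tray 0.23131679189061646
delta cm [-0.03  0.03  3.07] twist [-1.500e-03 -2.000e-04 -4.743e-01] t 8.3 q [ 0.28  0.47  1.91 -0.    0.77  0.04]
```

>>> step_arm --delta_pos '[[0,0,0],[0,0,1],[0.05,0,2],[0.05,0,3.5],[0.05,0,5],[0.05,0,6],[0.05,0,6.5],[0.05,0,6.5]]' --twist '[[0,0,-0.15],[0,0,-0.3],[0,0,-0.45],[0,0,-0.49],[0,0,-0.49],[0,0,-0.49],[0,0,-0.49],[0,0,-0.49]]' --fingers '[6,4,3.5,3.5,3.5,3.5,3.5,3.5]' --newtons 15

```text
time_s: 9.3
tcp_pos: [0.4802, 0.2066, 0.0663]
eef_rot: [-0.0, 0.41, 0.912, -0.0]
force: [0.8, 0.7, 0.1]
width: 0.0349
finger_force: 0.0
```

```bash
python3 - <<'E'
from h import *
togo([.4803,.2064,.0635],2.30);s=r.get_state();print(s['tcp_pos'],s['force'],s['moment'],s['width'])
E
```

```text
delta cm [-0.02 -0.01  0.28] twist [-0.0005 -0.0001 -0.0036] t 9.3 q [ 0.28  0.57  1.96 -0.    0.62 -0.45]
[0.48024281 0.20657862 0.06634939] [0.75944536 0.67942085 0.05616189] [-0.00396183 -0.20506189 -0.01969456] 0.03489270763510344
```

>>> step_arm --delta_pos '[[0,0,0.15],[0,0,0.25],[0,0,0.25],[0,0,0.25],[0,0,0.25],[0,0,0.25]]' --twist '[[0,0,0],[0,0,0],[0,0,0],[0,0,0],[0,0,0],[0,0,0]]' --fingers '[3.5,2.5,1.5,0.6,0.6,0.6]' --newtons 20

```text
time_s: 10.05
tcp_pos: [0.4801, 0.2065, 0.0641]
eef_rot: [-0.0, 0.41, 0.912, -0.0]
force: [-2.5, -1.8, 2.0]
width: 0.011
finger_force: 20.0
```

```bash
python3 - <<'E'
from h import *
togo([.4803,.2064,.0635],2.30);s=r.get_state();print(s['tcp_pos'],s['force'],s['moment'],s['width'])
E
```

```text
delta cm [-0.02  0.01  0.06] twist [-0.0006 -0.0001 -0.0031] t 10.05 q [ 0.28  0.57  1.96 -0.    0.61 -0.45]
[0.48005394 0.2064898  0.06413847] [-2.50125882 -1.80380242  2.01320669] [-0.26149401  0.28335715  0.09422737] 0.011009257806386842
```

>>> step_arm --delta_pos '[[0,0,0],[0,0,0],[0,0,0],[0,0,0],[0,0,0],[0,0,0],[0,0,0],[0,0,0],[0,0,0],[0,0,0]]' --twist '[[0,0,-0.1],[0,0,-0.2],[0,0,-0.3],[0,0,-0.4],[0,0,-0.5],[0,0,-0.6],[0,0,-0.7],[0,0,-0.8],[0,0,-0.9],[0,0,-0.95]]' --fingers '[0.6,0.6,0.6,0.6,0.6,0.6,0.6,0.6,0.6,0.6]'

```text
time_s: 11.3
tcp_pos: [0.48, 0.206, 0.0641]
eef_rot: [-0.0, -0.054, 0.999, -0.0]
force: [-2.0, -6.3, 3.4]
width: 0.0108
finger_force: 20.0
```

```bash
cat > st.py <<'E'
from h import *
s,M=tool(); print('psi',np.arctan2(M[1,0],M[0,0])%(2*np.pi),s['force'].round(2),s['moment'].round(3),s['width'],s['finger_force'],'eff6',s['effort'][5].round(3),s['tcp_pos'],'q6',s['joint_positions'][5],s['time_s'])
E
python3 st.py
```

```text
psi 3.2492429755108088 [-2.04 -6.27  3.4 ] [-1.127  0.254 -0.003] 0.010806736306309447 19.987676739692688 eff6 0.319 [0.48002718 0.2060343  0.06414921] q6 -1.398280790369915 11.3
```

>>> step_arm --delta_pos '[[0,0,0],[0,0,0],[0,0,0]]' --twist '[[0,0,-0.06],[0,0,-0.12],[0,0,-0.15]]' --fingers '[0.6,0.6,0.6]'

```text
time_s: 11.68
tcp_pos: [0.48, 0.2059, 0.0642]
eef_rot: [-0.0, -0.128, 0.992, -0.0]
force: [-2.3, -7.4, 4.1]
width: 0.0107
finger_force: 20.0
```

```bash
python3 st.py
```

```text
psi 3.3983751014116 [-2.33 -7.38  4.12] [-1.243  0.285  0.015] 0.010670860649573306 19.985273480415344 eff6 0.203 [0.48000482 0.20593678 0.06419468] q6 -1.5473439708384433 11.675
```

>>> step_arm --delta_pos '[[0,0,0],[0,0,0],[0,0,0]]' --twist '[[0,0,-0.03],[0,0,-0.06],[0,0,-0.06]]' --fingers '[0.6,0.6,0.6]'

```text
time_s: 12.05
tcp_pos: [0.4801, 0.2058, 0.0642]
eef_rot: [-0.0, -0.157, 0.988, -0.0]
force: [-1.7, -8.1, 4.3]
width: 0.0109
finger_force: 20.0
```

```bash
python3 st.py
```

```text
psi 3.4570126361055817 [-1.66 -8.07  4.26] [-1.379  0.134 -0.125] 0.010907637791352036 20.01361459493637 eff6 -0.313 [0.48005717 0.20583432 0.06415055] q6 -1.6061731250075992 12.05
```

>>> step_arm --delta_pos '[[0,0,0],[0,0,0],[0,0,0]]' --twist '[[0,0,-0.02],[0,0,-0.04],[0,0,-0.04]]' --fingers '[0.6,0.6,0.6]'

```text
time_s: 12.42
tcp_pos: [0.4801, 0.2058, 0.0642]
eef_rot: [-0.0, -0.176, 0.984, -0.0]
force: [-1.2, -9.4, 4.0]
width: 0.011
finger_force: 20.5
```

```bash
python3 st.py; python3 - <<'E'
from h import *
c=cap('wrist','w5'); cv2.imwrite('pics/w5c.png',cv2.resize(c['pixels'][120:320,194:434,::-1],(720,600),interpolation=cv2.INTER_CUBIC))
E
```

```text
psi 3.4960697065019186 [-1.2  -9.39  4.02] [-1.552  0.13  -0.468] 0.011039695707083408 20.460999011993408 eff6 -0.602 [0.48011479 0.20582822 0.06415797] q6 -1.6455792324078173 12.425
```

View pics/w5c.png

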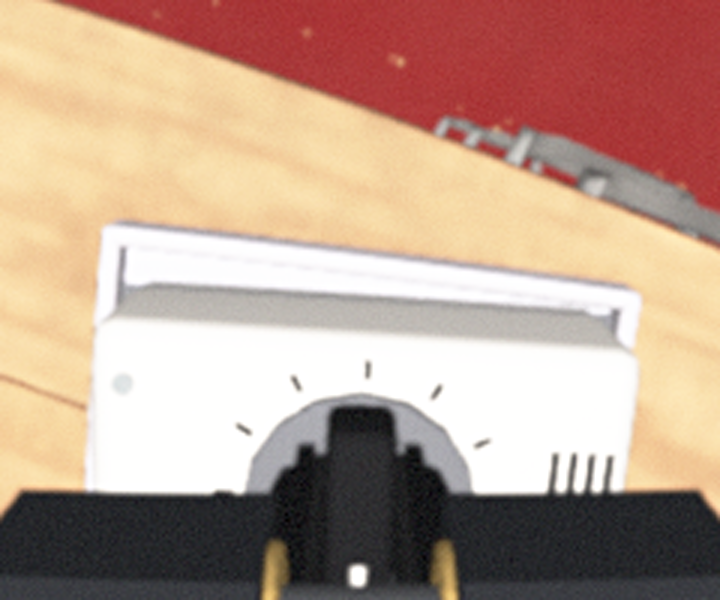

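The butt of the bar (363,410) lines up with the mark opposite the long one (368,370), and the torque reached 0.47 N m. So the dial is at the end stop, with the timer turned in its play. Now clockwise.

>>> step_arm --delta_pos '[[0,0,0],[0,0,0],[0,0,0],[0,0,0],[0,0,0],[0,0,0],[0,0,0],[0,0,0],[0,0,0],[0,0,0]]' --twist '[[0,0,0.1],[0,0,0.25],[0,0,0.4],[0,0,0.55],[0,0,0.7],[0,0,0.85],[0,0,1.0],[0,0,1.15],[0,0,1.3],[0,0,1.45]]' --fingers '[0.6,0.6,0.6,0.6,0.6,0.6,0.6,0.6,0.6,0.6]'

```text
time_s: 13.72
tcp_pos: [0.4807, 0.207, 0.0642]
eef_rot: [0.0, 0.523, 0.853, 0.001]
force: [1.0, 3.1, 0.1]
width: 0.0107
finger_force: 20.0
```

```bash
python3 st.py
```

```text
psi 2.0418139434678775 [0.96 3.07 0.13] [ 0.523 -0.239  0.06 ] 0.010692363457450126 19.97174620628357 eff6 -1.918 [0.48073177 0.20702082 0.06417473] q6 -0.19106969906479004 13.725
```

>>> step_arm --delta_pos '[[0,0,0],[0,0,0],[0,0,0],[0,0,0],[0,0,0],[0,0,0],[0,0,0],[0,0,0]]' --twist '[[0,0,0.15],[0,0,0.3],[0,0,0.45],[0,0,0.6],[0,0,0.72],[0,0,0.79],[0,0,0.81],[0,0,0.81]]' --fingers '[0.6,0.6,0.6,0.6,0.6,0.6,0.6,0.6]'

```text
time_s: 14.72
tcp_pos: [0.4806, 0.2067, 0.0642]
eef_rot: [0.0, 0.815, 0.58, 0.0]
force: [1.2, 0.1, -0.4]
width: 0.0107
finger_force: 20.0
```

```bash
python3 st.py
```

```text
psi 1.237705569744803 [ 1.18  0.1  -0.41] [ 0.025 -0.373 -0.019] 0.010699024704617319 19.992033541202545 eff6 0.133 [0.48057995 0.20672667 0.06415131] q6 0.6130378180908286 14.725
```

Bar yaw is −1.90. Open gently, lift and look.

>>> step_arm --delta_pos '[[0,0,0],[0,0,0],[0,0,0],[0,0,0],[0,0,-2],[0,0,-5],[0,0,-8],[0,0,-10],[0,0,-10]]' --twist '[[0,0,0],[0,0,0],[0,0,0],[0,0,0],[0,0,0],[0,0,0],[0,0,0],[0,0,0],[0,0,0]]' --fingers '[1.5,2.5,4,4,4,4,4,4,4]'

```text
time_s: 15.85
tcp_pos: [0.4807, 0.2067, 0.1651]
eef_rot: [0.0, 0.815, 0.58, 0.001]
force: [0.2, 0.3, -0.6]
width: 0.0401
finger_force: 0.0
```

```bash
python3 st.py; python3 - <<'E'
from h import *
c=cap('wrist','w6'); cv2.imwrite('pics/w6c.png',cv2.resize(c['pixels'][140:320,204:424,::-1],(733,600),interpolation=cv2.INTER_CUBIC))
E
```

```text
psi 1.2368646131282754 [ 0.23  0.29 -0.57] [-0.038 -0.092  0.   ] 0.040065405479452594 0.0 eff6 -0.001 [0.48069989 0.20674081 0.16512554] q6 0.6139387501929744 15.85
```

View pics/w6c.png

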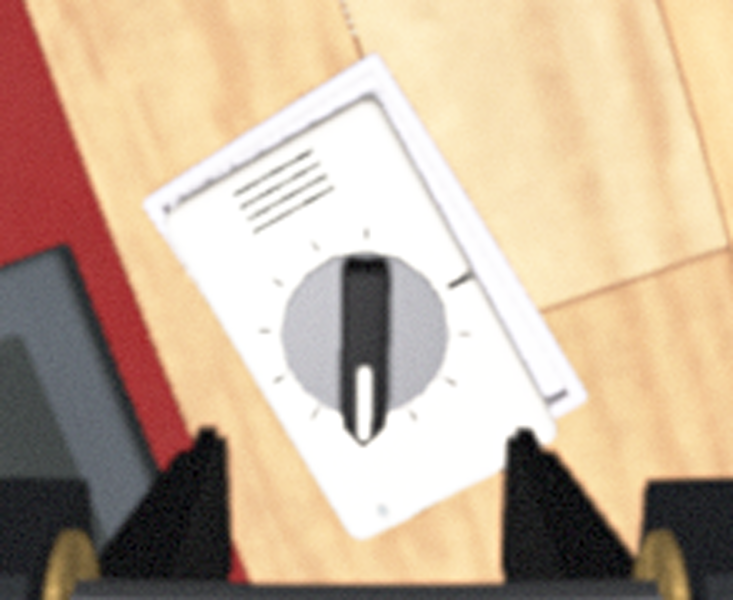

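The dial centre is at (365,333), the nose at (364,440) and the long mark at (460,280). That is 119° clockwise, with three marks between, so four clicks. The timer covers the near and left rim, so I'll check by numbers that it sits flat.

```bash
python3 - <<'E'
from h import *
c=load('w6'); k=220/733; s=.231; X=np.array([np.cos(s),np.sin(s)]); Y=np.array([-np.sin(s),np.cos(s)]); o=np.array([.4805,.206])
print('eye',c['eye'])
def px(x,y,z,o=o,s=s):
    X=np.array([np.cos(s),np.sin(s)]); Y=np.array([-np.sin(s),np.cos(s)])
    p=proj(c,[*(o+x*X+y*Y),z],True); return ((p-[204,140])/k).round(0)
print('tray pred',[px(a*.036,b*.054,.013) for a,b in((1,1),(1,-1),(-1,-1),(-1,1))])
for y in(.231,.15): print('timer pred',y,[px(a*.029,b*.047,.048,s=y) for a,b in((1,1),(1,-1),(-1,-1),(-1,1))])
g=lambda x,y,z: atz(c,204+x*k,140+y*k,z,True)[:2]
f=lambda P:(((P-o)@X*1e3).round(1),((P-o)@Y*1e3).round(1))
for z in(.048,.057): print(z,[f(g(*p,z)) for p in((378,93),(556,425),(358,540),(162,210))])
print('tray obs',[f(g(*p,.013)) for p in((376,53),(587,400),(143,203))])
E
```

```text
eye [0.50239216 0.2709861  0.32619008]
tray pred [array([371.,  44.]), array([587., 393.]), array([359., 528.]), array([134., 197.])]
timer pred 0.231 [array([362.,  89.]), array([573., 427.]), array([367., 548.]), array([149., 227.])]
timer pred 0.15 [array([382.,  90.]), array([563., 443.]), array([349., 548.]), array([157., 210.])]
0.048 [(np.float64(31.5), np.float64(44.3)), (np.float64(25.9), np.float64(-44.3)), (np.float64(-29.8), np.float64(-43.9)), (np.float64(-24.2), np.float64(48.5))]
0.057 [(np.float64(31.7), np.float64(44.8)), (np.float64(26.2), np.float64(-41.0)), (np.float64(-27.7), np.float64(-40.6)), (np.float64(-22.2), np.float64(48.8))]
tray obs [(np.float64(35.9), np.float64(51.4)), (np.float64(35.2), np.float64(-55.7)), (np.float64(-35.0), np.float64(51.5))]
```

>>> step_arm --delta_pos '[[-1,0,-1],[-4,0,-2],[-8,0,-3],[-11,0,-3],[-13,0,-3],[-13,0,-3],[-13,0,-3]]' --twist '[[0,0,0],[0,0,0],[0,0,0],[0,0,0],[0,0,0],[0,0,0],[0,0,0]]' --fingers '[4,4,4,4,4,4,4]'

```text
time_s: 16.77
tcp_pos: [0.4378, 0.084, 0.194]
eef_rot: [-0.0, 0.815, 0.58, -0.0]
force: [-0.6, -0.6, 0.5]
width: 0.0401
finger_force: 0.0
```

```bash
python3 st.py; python3 - <<'E'
from h import *
c=cap('wrist','w7'); p=proj(c,[.4805,.206,.03],True).astype(int); print(p,c['eye']); x,y=p[0]-100,max(p[1]-80,0)
print(x,y); cv2.imwrite('pics/w7c.png',cv2.resize(c['pixels'][y:y+160,x:x+200,::-1],(750,600),interpolation=cv2.INTER_CUBIC))
E
```

```text
psi 1.2364450527656272 [-0.6  -0.59  0.54] [-0.056 -0.078 -0.008] 0.04014014463019864 0.0 eff6 -0.023 [0.43779814 0.08395457 0.19400368] q6 0.37543754838294907 16.775
[314  79] [0.45992539 0.14828276 0.35495475]
214 0
```

View pics/w7c.png

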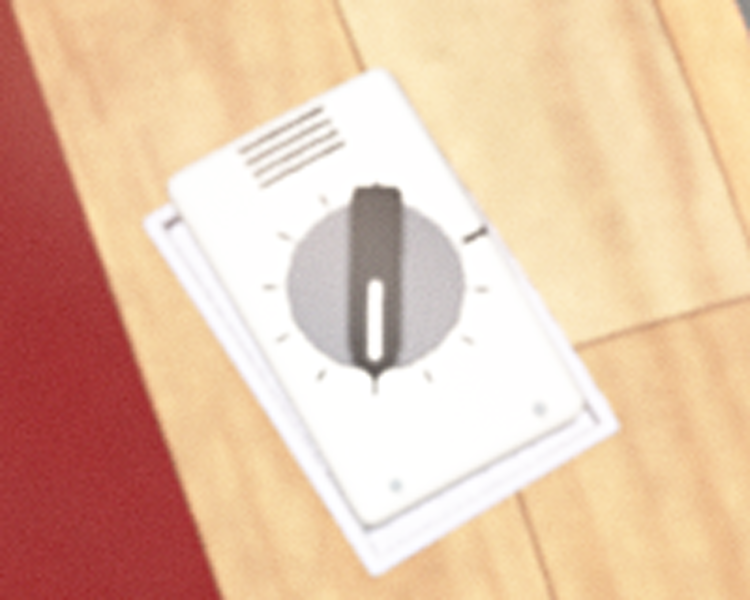

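From this side the near and left rim show clear round the box. The nose points exactly at the mark (375,385), the fourth after the long one at (475,235).

```bash
python3 -c "
from rig import r; print(r.finish_job())"
```

```text
the job is handed in; nothing more can be done
None
```

The timer stands upright in its tray, and by the contact height and camera checks it sits flat on the floor; its dial was turned anticlockwise to the end stop, then clockwise exactly four clicks and released, and the job was handed in at about 17 s with no sign of contact with the other things.

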